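Set the plug-in timer's click dial and switch on its power strip

ROBOT

A 6-joint arm with a two-finger parallel gripper is mounted at the origin on a cart in front of the work surface, level with it; the furniture and walls round the work are solid. World frame = base frame: x ahead of the robot, y to its left, z up, the work surface at z = 0. Lengths are in m, angles in rad, forces in N, time in s.
With the tool pointing down it reaches from about 0.225 to 0.875 m from the base axis. Payload 3.4 kg.
Tool frame: the origin (TCP) lies at the very end of the fingers, on their centre line; the grasp point (between the pads) lies 19 mm behind it; z points along the fingers, y is the line along which they close (so a half turn about z gives the same grasp; the last joint's range is limited). The gripper opens to 85 mm and grips with 20 to 120 N. Pads are 22 mm wide; open, the fingers measure 114 mm over their backs; the gripper's body (76 mm by 85 mm) begins 54 mm behind the grasp point. The pads swing forward as they close: fully open they stand 13 mm farther back than shut.
Start: joints at [1.134, 0.276, 1.505, -0, 1.361, -0.121], TCP at [0.179, 0.547, 0.231] pointing down, gripper open.
Joint ranges: [-2.89, 2.89], [-0.75, 2.08], [0.22, 2.7], [-1.18, 4.32], [0.11, 2.71], [-2.7, 2.7]. Speed limits (rad/s): [2.57, 2.57, 3.14, 3.14, 3.14, 3.14].

INTERFACE

Orientations are given as a unit quaternion [w, x, y, z].
In Python, from rig import manip gives the robot as it stands. The module is installed in compiled form; this text tells all that it offers.
- The arm moves only by the tool play_rows, never from a script. Its argument "motion" is a list of rows, each a list of 5 numbers: the shift along the tool's x, y, z in units of 40 mm (1.0 is 40 mm), then the turn about the tool's z in units of 10 degrees (1.0 is 10 degrees), then the finger opening in mm, from 0 to 85.4. A call has 1 to 5 rows; each row is the pose to reach, as a shift and turn from the pose commanded when the call began, along the tool's axes at that moment; what a row does not reach only later rows make up. A row lasts 1/8 s, in which the tool goes at most 62.5 mm and 10.7 degrees, less where a joint would pass 70% of its speed; a pose out of reach is approached as far as the arm can. A call with a gripper value outside its range is refused whole. The fingers move at their own pace and stop on an object; "newtons" is the grip in N (left out, the last holds). Time passes only in rows, so rows that repeat a pose let the fingers close. It gives the time, the measured TCP pose, the force, the opening and the grip force at its end, in the units of the state.
- manip.get_state(): the state, without advancing time (a new reading comes with each control period).
- manip.get_image(name): name is "side" or "top" or "wrist"; returns a dict with "img" (400x640x3 uint8, red, green, blue), "range_z" (400x640 float32, m along the optical axis (not along the pixel's ray), 0 where there is no reading), "fx", "fy", "cx", "cy" (pixels), "D" ([k1, k2, p1, p2, k3] as OpenCV has them; the pictures are not rectified), "R" (3x3) and "t" (3): a world point X has camera coordinates R X + t. Camera axes: x right, y down, z forward; pixel columns grow to the right and rows downward; lengths in m; the calibration is good to about 2 mm. A picture is of the moment at which its call begins.
- manip.sign_off(): hands the job in; it is judged then, once.
The state is a dict: "clock": time; "qpos": joint angles; "qd": joint speeds; "effort": joint torques, N m; "position": TCP position; "ee_rot": TCP orientation; "contact_force": force on the tool from outside, world axes, zero at the start; "moment": the same for the moment, N m; "width": finger opening in m; "gripper_force": force on a finger pad.
Only numpy, scipy, OpenCV 4.12 (cv2) and the standard library are available. Lean on these libraries where they do the work, as an engineer would, in place of code of your own. Each camera call takes 0.05 s, during which the arm holds its last target. There are 200 camera calls.

TASK

Get the plug-in timer ready for a socket test: with a fingertip on the face of its black knurled dial, turn the dial clockwise, click by click, until its white pointer has clicked in at the green mark, and take the finger off. Then turn on the power strip that carries it by pressing down the raised half of the strip's red rocker switch all the way. Only touch and press: do not lift or tilt the strip or push it about, and leave the things lying around it where they are.

Things in the scene. Friction and masses are not known exactly. Their poses are not given: they have to be found in the camera images.
- strip: white multi-socket power strip, 317 mm long (its y), 62 mm wide (its x), flat top deck 31 mm above its underside; lies loose on the bench, about 0.8 kg with the timer. Origin: on the underside; x across the strip, y along it towards the timer's dial, z up. The strip reaches from y = -139 to +158 mm
- timer: white plug-in timer fixed on the strip's deck, axes as the strip's; origin on the dial's axis, 31 mm above the bench. Housing 76 mm wide (x), from y = -84 to +36 mm, its top 36 mm above the origin; red dot, green mark and black ticks round the dial. An orange socket tester (42 x 32 mm) stands on it at y -58 mm, its top 60 mm above the origin
- dial_center (a point): centre of the dial's top face, on its upright axis, 70.5 mm above the bench; in the strip's frame x 0, y +82 mm. Black knurled disc 56 mm across, only 3.5 mm proud of the housing, so it is turned by a fingertip pressed lightly (5 to 12 N) on its face about 20 mm off the centre and swept round the axis
- timer_dial (a joint): angle of the dial in rad, growing clockwise seen from above. It has a click (a stable seat) every 0.524 rad (30 degrees): 0 with the white pointer at the red dot (off), 0.524 at the next tick, 1.047 at the green mark, 1.571 and so on up to 4.19. Starts in one of the first two seats. Between clicks a spring drives it to the nearer seat; about 0.045 N m turns it over
- pointer (a point): outer end of the white pointer line on the dial's face, 26 mm from its axis
- green_mark (a point): green mark on the timer's housing, 33 mm from the dial's axis
- rocker_end (a point): outer edge of the raised half of the red rocker switch in the strip's deck, on the strip's -x side: the place to press down. When off, in the strip's frame x -10.9, y -108.5, z 36 mm (5 mm above the deck). The rocker is 24 x 12 mm; its hinge runs along the strip's y at x 0, so a finger reaching over the other half (x > 0) blocks it
- strip_switch (a joint): tilt of the rocker in rad: 0 off, 0.349 fully on; it stays where it is left and needs about 2 N at its edge, which goes down about 4 mm, nearly to the deck
- driver: bystander: red screwdriver, 210 mm long and 28 mm thick, lying; origin at the centre of its underside
- cell: bystander: AA battery standing on end, 15 mm across, 50 mm high; origin at the centre of its underside
- tape: bystander: roll of black tape lying flat, 58 mm across, 19 mm high; origin at the centre of its underside
- pen: bystander: black and white marker pen, 135 mm long, 17 mm thick, lying; origin at the centre of its underside
- breaker: bystander: white circuit breaker with a red toggle, 18 x 89 mm, 78 mm high, standing; origin at the centre of its underside
- conduit_coupler: bystander: orange conduit coupler standing on end, 30 mm across, 40 mm high; origin at the centre of its underside

How it is judged:
On the way, in this order (a step that is already met when the one before it is completed fails the run):
1. the dial has clicked in at the green mark with the finger off it, the strip still switched off (value of joint timer_dial between 0.9572 and 1.1372 rad and contact force between the fingers and timer_dial below 0.05 N and value of joint strip_switch below 0.15 rad), for 0.2 s.
2. the strip's rocker switch is on (value of joint strip_switch above 0.27 rad), for 0.1 s.
At the end, for the whole second after the job is handed in: the dial rests in the click at the green mark (1.047 rad within 0.09), the rocker is on (0.27 rad or more), and the strip lies flat and still on the bench within 30 mm of where it was (value of joint timer_dial between 0.9572 and 1.1372 rad and value of joint strip_switch above 0.27 rad and height (world z) of strip below 0.004 m and angle between strip's own z axis and vertical below 0.03 rad and linear speed of strip below 0.01 m/s and distance of strip from where it was at the start of the episode below 0.03 m); the robot touches nothing.
It fails at once if the strip is lifted (over 8 mm) or tipped (over 0.1 rad) (height (world z) of strip above 0.008 m or angle between strip's own z axis and vertical above 0.1 rad).
It fails at once if the strip is pushed more than 40 mm along the bench (distance of strip from where it was at the start of the episode above 0.04 m).
It fails at once if the strip is switched on before the dial is at the green mark (value of joint strip_switch above 0.2 rad and (value of joint timer_dial below 0.8972 rad or value of joint timer_dial above 1.1972 rad)).
It fails at once if a thing lying around is shifted more than 20 mm (distance of any of driver, cell, tape, pen, breaker, conduit_coupler from where it was at the start of the episode above 0.02 m).
It also fails if it takes over 54 s, if anything falls off the work surface, if the arm or the gripper's body presses on something with over 40 N, if the wrist force passes 120 N, or if a joint passes its speed limit or range.

## Working session

There is one attempt and no reset: what is moved stays moved. The work goes in short steps, Python scripts to look and compute and a tool call to move; the robot and the scene stay as the last step left them, time stands still between calls to the robot, and variables do not carry over. Pictures are saved under pics/ and viewed, at most 10 in all, crops included, and the job is handed in when it is done.

Besides the shell and the picture viewer there is one more tool, called as name(argument=value, ...), one argument or row to a line, values as JSON. play_rows: Moves the arm, as the interface text tells. Its arguments: {"type":"object","properties":{"motion":{"type":"array","items":{"type":"array","items":{"type":"number"}}},"newtons":{"type":"number"}},"required":["motion"]}

```bash
mkdir -p pics
cat > h.py <<'E'
import numpy as np,cv2,pickle
from rig import manip
def grab(n,f):
    d=manip.get_image(n); pickle.dump(d,open(f'pics/{f}.pkl','wb')); cv2.imwrite(f'pics/{f}.png',d['img'][:,:,::-1]); return d
def load(f): return pickle.load(open(f'pics/{f}.pkl','rb'))
def ray(d,u,v):
    K=np.array([[d['fx'],0,d['cx']],[0,d['fy'],d['cy']],[0,0,1]])
    p=cv2.undistortPoints(np.array([[[u,v]]],float),K,np.array(d['D'],float))[0,0]
    R=np.array(d['R']);t=np.array(d['t'])
    return -R.T@t, R.T@np.array([p[0],p[1],1.])
def atz(d,u,v,z):
    o,r=ray(d,u,v); return o+r*(z-o[2])/r[2]
def atd(d,u,v):
    o,r=ray(d,u,v); return o+r*d['range_z'][int(round(v)),int(round(u))]
E
python3 - <<'E'
from h import *
for n in('top','wrist','side'):
    d=grab(n,n+'0'); print(n,d['fx'],-np.array(d['R']).T@d['t'])
s=manip.get_state(); print(s)
cv2.imwrite('pics/a.png',np.vstack([cv2.resize(load(n+'0')['img'],(480,300))[:,:,::-1] for n in('wrist','side')]))
E
```

```text
top 477.3874262465933 [0.50431455 0.01503924 0.92434241]
wrist 358.6773056839928 [0.10854217 0.56941857 0.3726741 ]
side 498.1728510780646 [ 0.35320894 -0.74265165  0.44656854]
{'clock': 0.15, 'qpos': array([ 1.13399090e+00,  2.76442120e-01,  1.50588043e+00,  1.38929745e-05,
        1.36072565e+00, -1.20998763e-01]), 'qd': array([-1.14032285e-03, -2.87275836e-03, -3.88165875e-03,  1.28694698e-03,
       -1.65039307e-05, -1.10723017e-03]), 'effort': array([ 9.33152805e-04, -4.17147803e+01, -2.46032757e+01, -2.90105609e-04,
        7.71911902e-03,  1.46190951e-05]), 'position': array([0.17840478, 0.54617787, 0.23062759]), 'ee_rot': array([-2.06886776e-04,  1.57249362e-01,  9.87558661e-01, -6.97781913e-04]), 'contact_force': array([-0.11349957, -0.43122657, -0.40206589]), 'moment': array([-0.0065619 ,  0.02645325,  0.01919961]), 'gripper_force': 0.0, 'width': 0.08542842891116936}
```

View pics/top0.png

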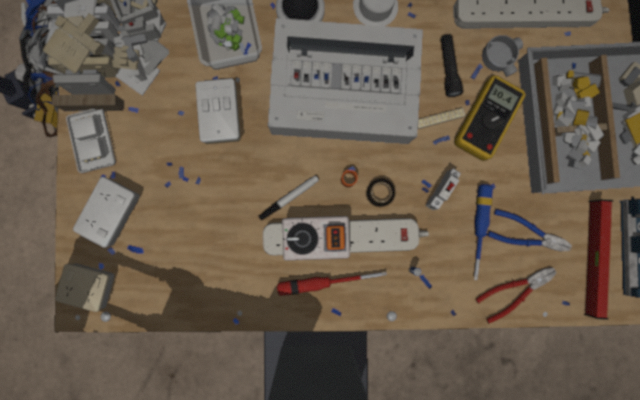

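View pics/a.png

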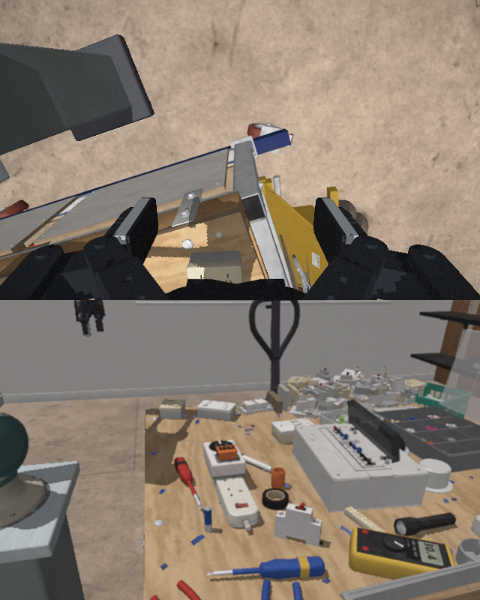

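Top view: the dial is at about (302,238), the rocker at about (405,235), and strip +y points left in the image (world +y). Next I'll enlarge that area and measure.

Run:
```python
from h import *
d=load('top0')
c=d['img'][205:275,255:435,::-1]
cv2.imwrite('pics/b.png',cv2.resize(c,None,fx=4.4,fy=4.4,interpolation=cv2.INTER_CUBIC))
for n,u,v,z in(('dial',302,238,.0705),('rock',405,235,.034),('strip L',263,238,.02),('strip R',420,234,.031)): print(n,atz(d,u,v,z),atd(d,u,v))
```

```text
dial [0.48906594 0.02930944 0.0705    ] [0.48904822 0.02932602 0.06950779]
rock [ 0.49281559 -0.16296154  0.034     ] [ 0.4928039  -0.16314244  0.03309514]
strip L [0.48856806 0.10370388 0.02      ] [0.48869209 0.1030055  0.02712317]
strip R [ 0.49446769 -0.19206153  0.031     ] [ 0.49434252 -0.19469407  0.01964438]
```

View pics/b.png

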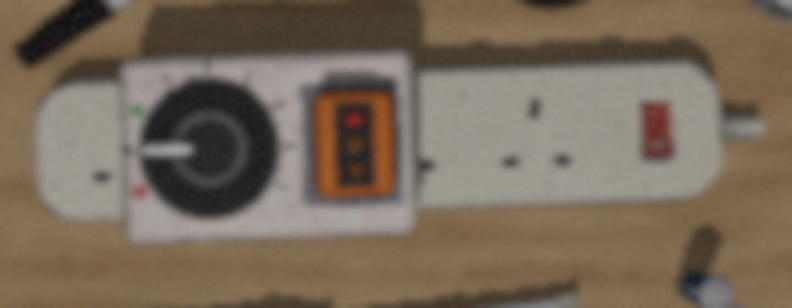

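The pointer is at the middle tick, the first seat past red, so it needs one click clockwise. In the 4.4x crop the dial centre is at (209,148), which is (302.5,238.6) in the full picture. The rocker centre is at (657,130), which is (404.3,234.5).

```bash
cat >> h.py <<'E'
from scipy.spatial.transform import Rotation as Ro
def rel(p,yawx=None):
    s=manip.get_state(); w,x,y,z=s['ee_rot']; M=Ro.from_quat([x,y,z,w]).as_matrix()
    r=M.T@(np.array(p)-s['position'])/.04
    a=np.degrees(np.arctan2(M[1,0],M[0,0]))
    t=0 if yawx is None else -((yawx-a+180)%360-180)/10
    return np.round(r,3),np.round(t,3),M.round(3).tolist()
E
python3 - <<'E'
from h import *
d=load('top0')
D=atz(d,302.5,238.6,.0705);Rk=atz(d,404.3,234.5,.034);v=(D-Rk)[:2]
print(D,Rk,np.linalg.norm(v),np.degrees(np.arctan2(-v[0],v[1])))
u=v/np.linalg.norm(v); print('start',D[:2]+.02*u,'rock end',Rk[:2]-.0109*np.array([u[1],-u[0]]))
print(rel([*(D[:2]+.02*u),.13],181.5))
E
```

```text
[0.48799172 0.02842188 0.0705    ] [ 0.49376037 -0.16165074  0.034     ] 0.19016014368795556 1.7383769947617427
start [0.487385   0.04841268] rock end [ 0.48286539 -0.1619814 ]
(array([-11.208,  -9.426,   2.527]), np.float64(-1.959), [[-0.951, 0.311, -0.001], [0.311, 0.951, -0.001], [0.0, -0.001, -1.0]])
```

play_rows(
  motion=[
    [-1.12, -0.94, 0, -0.4, 0],
    [-2.24, -1.88, 0, -0.8, 0],
    [-3.36, -2.82, 0, -1.2, 0],
    [-4.48, -3.76, 0, -1.6, 0],
    [-5.6, -4.7, 0, -1.97, 0],
  ],
  newtons=40,
)

```text
clock: 0.78
position: [0.3337, 0.2967, 0.2312]
ee_rot: [0.0, -0.015, 1.0, 0.0]
contact_force: [1.2, 0.1, -0.7]
width: 0.0
gripper_force: 0.0
```

Run:
```python
from h import *
print(manip.get_state()['position'],rel([.4874,.0484,.13],181.6))
```

```text
[0.33373172 0.29666686 0.23124721] (array([-3.649, -6.322,  2.532]), np.float64(0.016), [[-1.0, -0.031, 0.0], [-0.031, 1.0, 0.0], [-0.0, 0.0, -1.0]])
```

play_rows(
  motion=[
    [-0.73, -1.26, 0, 0, 0],
    [-1.46, -2.52, 0, 0, 0],
    [-2.19, -3.79, 0.3, 0, 0],
    [-2.92, -5.05, 0.8, 0, 0],
    [-3.65, -6.32, 1.5, 0, 0],
  ],
)

```text
clock: 1.4
position: [0.4864, 0.0498, 0.1723]
ee_rot: [0.001, -0.014, 1.0, 0.0]
contact_force: [0.9, 0.3, 0.4]
width: -0.0001
gripper_force: 0.0
```

Run:
```python
from h import *
grab('wrist','w1'); grab('top','t1')
print(manip.get_state()['position'],manip.get_state()['contact_force'],rel([.4874,.0484,.08],181.6))
```

```text
[0.48616724 0.04707947 0.16956338] [-0.87014751  0.44386152  0.26937661] (array([-0.039,  0.037,  2.239]), np.float64(-0.031), [[-1.0, -0.023, -0.003], [-0.023, 1.0, -0.002], [0.003, -0.002, -1.0]])
```

View pics/w1.png

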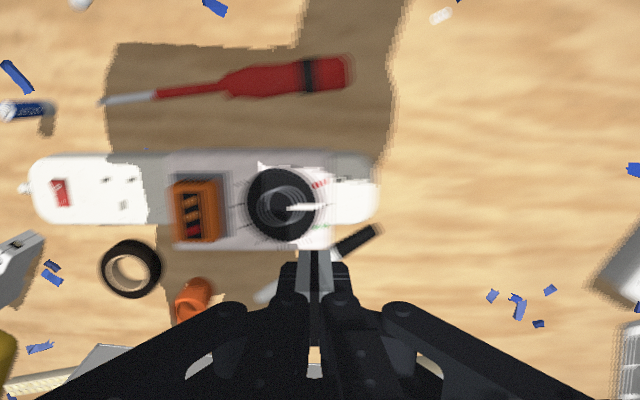

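The wrist view (motion-blurred) shows the dial at about (281,203) with the pointer to its right, and the fingertip at about (315,255). I'll take a still one to check the dial position.

Run:
```python
from h import *
d=grab('wrist','w2'); c=d['img'][140:280,20:390,::-1]
cv2.imwrite('pics/w2c.png',cv2.resize(c,None,fx=2.1,fy=2.1,interpolation=cv2.INTER_CUBIC))
print(rel([.4874,.0484,.08],181.6))
```

```text
(array([-0.067, -0.027,  2.265]), np.float64(-0.026), [[-1.0, -0.023, -0.004], [-0.023, 1.0, 0.0], [0.004, 0.0, -1.0]])
```

View pics/w2c.png

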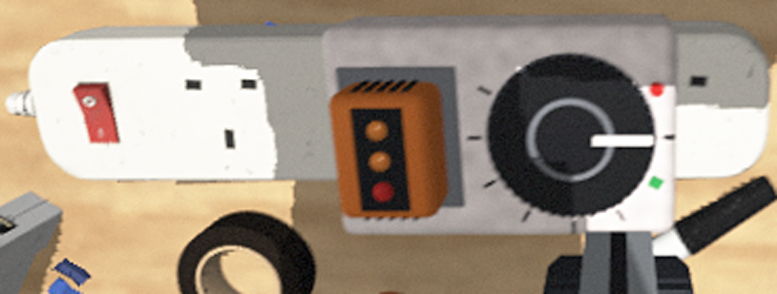

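The crop confirms the pointer is at the tick between red (656,89) and green (656,183). The dial centre is at (571,136) and the rocker at (96,112), with its raised half at the top.

Run:
```python
from h import *
d=load('w2'); f=lambda a,b,z:atz(d,20+a/2.1,140+b/2.1,z)
print(f(571,136,.0705),f(96,112,.034),f(656,183,.067),f(654,140,.0705),f(93,84,.036))
print(manip.get_state()['position'])
```

```text
[0.48767928 0.03153553 0.0705    ] [ 0.49330625 -0.15744701  0.034     ] [0.50516528 0.06087732 0.067     ] [0.48846527 0.05942677 0.0705    ] [ 0.48152694 -0.15520111  0.036     ]
[0.48501056 0.04940823 0.1705958 ]
```

play_rows(
  motion=[
    [-0.05, 0.01, 0.8, 0, 0],
    [-0.05, 0.01, 1.6, 0, 0],
    [-0.05, 0.01, 2.1, 0, 0],
    [-0.05, 0.01, 2.3, 0, 0],
    [-0.05, 0.01, 2.3, 0, 0],
  ],
)

```text
clock: 2.17
position: [0.4868, 0.0528, 0.0806]
ee_rot: [-0.0, -0.014, 1.0, 0.0]
contact_force: [0.3, -0.8, 0.4]
width: -0.0
gripper_force: 0.0
```

Run:
```python
from h import *
grab('wrist','w3')
s=manip.get_state();print(s['position'],s['contact_force'],rel([.4873,.050,.0705],181.6))
```

```text
[0.48733168 0.05261207 0.08106526] [-0.26734776 -0.2931491  -0.01081048] (array([ 0.003, -0.065,  0.264]), np.float64(0.005), [[-1.0, -0.029, 0.001], [-0.029, 1.0, 0.0], [-0.001, 0.0, -1.0]])
```

play_rows(
  motion=[
    [0, -0.06, 0.15, 0, 0],
    [0, -0.06, 0.2, 0, 0],
    [0, -0.06, 0.22, 0, 0],
    [0, -0.06, 0.24, 0, 0],
  ],
)

```text
clock: 2.72
position: [0.4872, 0.0496, 0.0708]
ee_rot: [0.0, -0.014, 1.0, 0.0]
contact_force: [-0.8, 0.9, -0.5]
width: 0.0001
gripper_force: 0.0
```

play_rows(
  motion=[
    [0, 0, 0.01, 0, 0],
    [0, 0, 0.02, 0, 0],
    [0, 0, 0.03, 0, 0],
  ],
)

```text
clock: 3.1
position: [0.4873, 0.0496, 0.0704]
ee_rot: [0.0, -0.014, 1.0, -0.0]
contact_force: [-1.6, -0.7, 9.8]
width: 0.0003
gripper_force: 4.7
```

play_rows(
  motion=[
    [-0.07, -0.005, 0, 0.8, 0],
    [-0.138, -0.019, 0, 1.6, 0],
    [-0.203, -0.043, 0, 2.4, 0],
    [-0.26, -0.073, 0, 3.1, 0],
    [-0.26, -0.073, 0, 3.1, 0],
  ],
)

```text
clock: 3.72
position: [0.4985, 0.0472, 0.0705]
ee_rot: [0.001, 0.254, 0.967, 0.0]
contact_force: [-0.6, 0.8, 6.8]
width: 0.0002
gripper_force: 3.1
```

play_rows(
  motion=[
    [0, 0, -0.2, 0, 0],
    [0, 0, -1, 0, 0],
    [0, 0, -2, 0, 0],
    [0, 1.5, -2, -1.0, 0],
    [0, 1.5, -2, -1.5, 0],
  ],
)

```text
clock: 4.35
position: [0.5294, 0.1019, 0.1507]
ee_rot: [0.002, 0.122, 0.992, 0.001]
contact_force: [-0.4, -0.5, -0.6]
width: 0.0001
gripper_force: 0.0
```

Run:
```python
from h import *
d=grab('wrist','w4');t=grab('top','t4'); d=grab('wrist','w4')
a=cv2.resize(d['img'][100:340,20:420,::-1],None,fx=1.9,fy=1.9,interpolation=cv2.INTER_CUBIC)
cv2.imwrite('pics/w4c.png',a)
s=manip.get_state();print(s['position'],s['contact_force'])
```

```text
[0.52669839 0.09949988 0.14950069] [-0.09576921 -0.38912858 -0.28110701]
```

View pics/w4c.png

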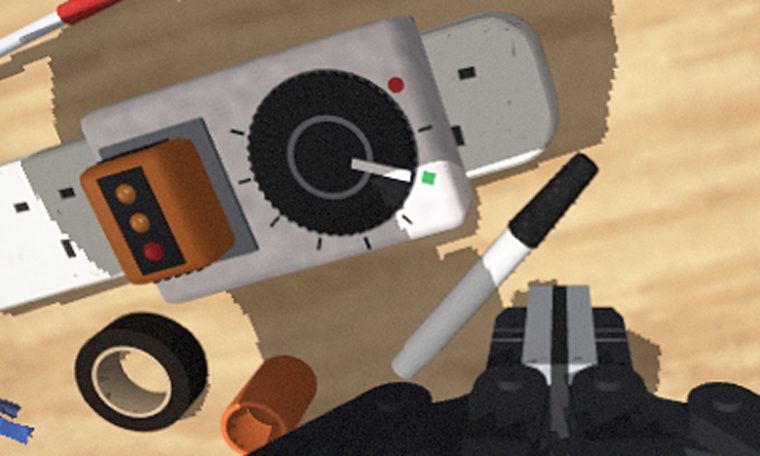

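The pointer is in line with the green mark. Next is the rocker, with the tip centred about 5 mm outboard of its raised edge.

Run:
```python
from h import *
t=load('t4')
cv2.imwrite('pics/t4c.png',cv2.resize(t['img'][205:285,255:435,::-1],None,fx=4.4,fy=4.4,interpolation=cv2.INTER_CUBIC))
print(atd(t,417,268))
print(rel([.478,-.160,.15],181.7))
```

```text
[ 0.43228285 -0.18127441  0.05007466]
(array([-0.438, -6.586, -0.011]), np.float64(-1.613), [[-0.968, 0.249, -0.001], [0.249, 0.968, -0.0], [0.0, -0.0, -1.0]])
```

View pics/t4c.png

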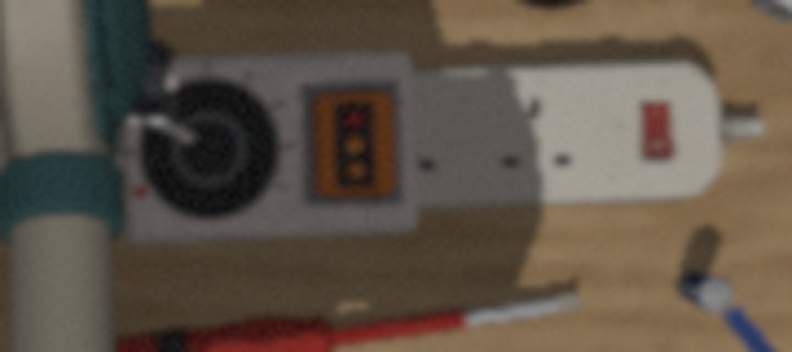

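The strip hasn't moved: the rocker is still at (657,130). Moving over to it.

play_rows(
  motion=[
    [-0.09, -1.32, 0, -0.4, 0],
    [-0.18, -2.64, 0, -0.8, 0],
    [-0.26, -3.95, 0, -1.2, 0],
    [-0.35, -5.27, 0, -1.6, 0],
    [-0.44, -6.58, 0, -1.61, 0],
  ],
)

```text
clock: 5.12
position: [0.4775, -0.162, 0.1496]
ee_rot: [0.0, -0.014, 1.0, -0.0]
contact_force: [-0.1, -1.0, -0.1]
width: 0.0
gripper_force: 0.0
```

play_rows(
  motion=[
    [0, 0, 0, 0, 0],
    [0, 0, 0, 0, 0],
    [0, 0, 0, 0, 0],
  ],
)

```text
clock: 5.5
position: [0.4784, -0.1589, 0.1495]
ee_rot: [-0.0, -0.015, 1.0, 0.0]
contact_force: [1.2, 0.2, -0.2]
width: 0.0001
gripper_force: 0.0
```

Run:
```python
from h import *
d=grab('wrist','w5'); 
cv2.imwrite('pics/w5c.png',cv2.resize(d['img'][130:330,180:440,::-1],None,fx=2.8,fy=2.8,interpolation=cv2.INTER_CUBIC))
s=manip.get_state();print(s['position'],s['contact_force'],rel([.478,-.16,.06],181.7))
```

```text
[ 0.47857878 -0.15883955  0.14950209] [-0.40858181 -0.48250817  0.47783081] (array([ 0.015, -0.03 ,  2.238]), np.float64(0.007), [[-1.0, -0.031, -0.0], [-0.031, 1.0, 0.001], [0.0, 0.001, -1.0]])
```

View pics/w5c.png

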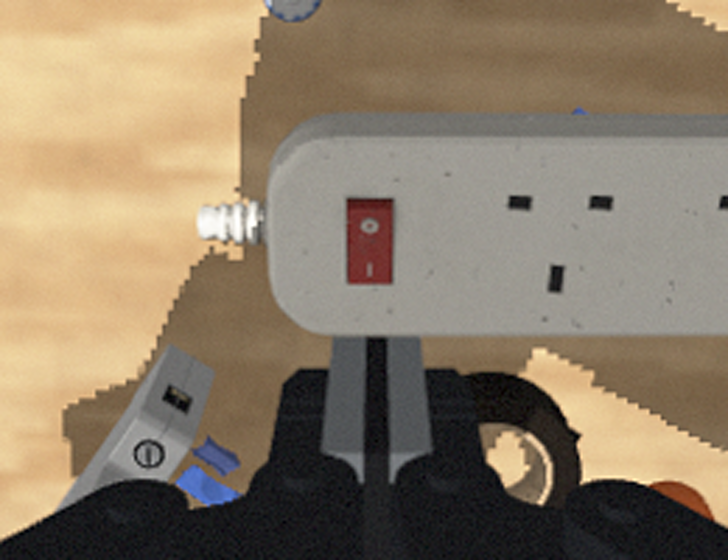

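The rocker spans (348–392, 199–283) in the crop and its raised edge is at y≈199. I'll check that position.

Run:
```python
from h import *
d=load('w5'); f=lambda a,b,z:atz(d,180+a/2.8,130+b/2.8,z)
print(f(370,199,.036),f(370,283,.031))
```

```text
[ 0.4815422  -0.15991794  0.036     ] [ 0.50741647 -0.15920936  0.031     ]
```

play_rows(
  motion=[
    [0.02, -0.03, 1.0, 0, 0],
    [0.02, -0.03, 2.0, 0, 0],
    [0.02, -0.03, 2.4, 0, 0],
    [0.02, -0.03, 2.6, 0, 0],
    [0.02, -0.03, 2.6, 0, 0],
  ],
)

```text
clock: 6.18
position: [0.4781, -0.1606, 0.0455]
ee_rot: [-0.0, -0.015, 1.0, 0.0]
contact_force: [0.1, 0.5, 0.6]
width: 0.0001
gripper_force: 0.0
```

play_rows(
  motion=[
    [0.05, 0, 0.1, 0, 0],
    [0.05, 0, 0.2, 0, 0],
    [0.05, 0, 0.25, 0, 0],
    [0.05, 0, 0.29, 0, 0],
    [0.05, 0, 0.32, 0, 0],
  ],
)

```text
clock: 6.8
position: [0.475, -0.1612, 0.0328]
ee_rot: [-0.001, -0.015, 1.0, 0.0]
contact_force: [-3.4, 0.2, 5.1]
width: -0.0001
gripper_force: 2.4
```

play_rows(
  motion=[
    [0, 0, 0.015, 0, 0],
    [0, 0, 0.03, 0, 0],
    [0, 0, 0.03, 0, 0],
  ],
)

```text
clock: 7.18
position: [0.4753, -0.1612, 0.0317]
ee_rot: [-0.001, -0.015, 1.0, 0.0]
contact_force: [-4.3, -0.1, 5.8]
width: -0.0001
gripper_force: 3.7
```

play_rows(
  motion=[
    [0, 0, 0.015, 0, 0],
    [0, 0, 0.025, 0, 0],
    [0, 0, 0.025, 0, 0],
  ],
)

```text
clock: 7.55
position: [0.4753, -0.1612, 0.0315]
ee_rot: [-0.0, -0.015, 1.0, 0.0]
contact_force: [-5.2, 0.7, 13.6]
width: 0.0005
gripper_force: 7.0
```

play_rows(
  motion=[
    [0, 0, -0.2, 0, 0],
    [0, 0, -1.2, 0, 0],
    [0, 0, -2.5, 0, 0],
    [0, 0, -3, 0, 0],
    [0, 0, -3, 0, 0],
  ],
)

```text
clock: 8.18
position: [0.4779, -0.1619, 0.1523]
ee_rot: [0.003, -0.015, 1.0, -0.001]
contact_force: [-0.6, -0.1, -0.5]
width: -0.0001
gripper_force: 0.0
```

Run:
```python
from h import *
grab('top','t6');d=grab('wrist','w6'); 
a=cv2.resize(d['img'][130:260,180:440,::-1],None,fx=2.8,fy=2.8,interpolation=cv2.INTER_CUBIC)
cv2.imwrite('pics/w6c.png',a)
s=manip.get_state();print(s['position'],s['contact_force'])
```

```text
[ 0.47577294 -0.16102971  0.14978293] [ 0.53139858  0.19731177 -0.33919166]
```

View pics/w6c.png

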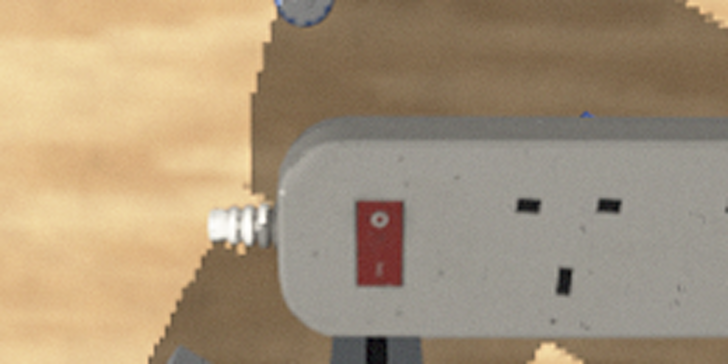

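The O mark has moved closer to the outer edge (18 px away, 28 before), so the rocker did tilt. I'll confirm with a depth profile across it, before and after.

Run:
```python
from h import *
for n,c in(('w5',370),('w6',380)):
    d=load(n); print(n)
    for b in range(190,300,8):
        P=np.median([atd(d,180+(c+k)/2.8,130+b/2.8) for k in(-9,-5,0,5,9)],0); print((P*1000).round(1),end=' ')
    print()
s=manip.get_state(); print(s['contact_force'],s['qd'].round(3))
```

```text
w5
[ 480.6 -160.    30.7] [ 483.1 -159.9   29.9] [ 484.1 -159.9   34.2] [ 485.9 -159.8   35.2] [ 488.2 -159.7   35.3] [ 490.9 -159.7   34.1] [ 493.9 -159.6   32. ] [ 496.3 -159.5   31.7] [ 498.8 -159.5   31.4] [ 501.2 -159.4   31.1] [ 503.4 -159.3   31.2] [ 505.8 -159.3   31.2] [ 508.3 -159.2   30.9] [ 510.6 -159.1   31.1] 
w6
[ 479.4 -159.8   30.6] [ 481.7 -159.8   30.4] [ 483.7 -159.7   31.3] [ 485.8 -159.6   32.1] [ 487.9 -159.6   32.6] [ 490.7 -159.5   31.1] [ 493.2 -159.4   30.6] [ 495.2 -159.4   31.2] [ 497.1 -159.3   32.8] [ 499.4 -159.2   32.8] [ 501.4 -159.2   33.8] [ 503.3 -159.1   34.7] [ 505.4 -159.1   35.4] [ 509.7 -158.9   30.6] 
[ 0.53139858  0.19731177 -0.33919166] [-0.003  0.015  0.02  -0.003  0.005 -0.001]
```

The depth profile shows the rocker has fully swapped over: the +x end is now raised (35.4 mm) and the −x end is down. Handing in.

```bash
python3 -c "
from rig import manip
print(manip.sign_off())"
```

```text
the job is handed in; nothing more can be done
None
```

The dial is clicked in at the green mark and the strip's rocker is on; nothing appeared to shift in the camera views, and I've handed the job in (no verdict was returned).

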